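# Clamp a lino printing block in the carving jig

### The job

Get the long lino block ready for carving. Lift it out of the storage rack, lay it flat on the bench with its brown lino face up and let go of it; then take it again across its width, set it flat, lino up, in the carving jig squarely between the end stop and the jaw while the cam lever is open, let go, and swing the cam lever until it snaps past centre and the jaw clamps the block. Leave the short block and all the other things where they are.

Things in the scene. Friction and masses are not known exactly. Their poses are not given: they have to be found in the camera images.
- block: Long printing block, light wood, 110 mm long, 52 wide, 26 thick (4 mm of it a brown lino sheet), 0.11 kg. Stands on its long edge in a rack trough, foot 10 mm and top 62 mm above the bench. Standing on the bench it tips over if pushed near its top. Origin: middle of the solid. Own x: its length; own y: thickness, out of the lino face (up when lying lino up); own z: its width (up in the rack).
- short_block: The other printing block, same make and cross-section but only 70 mm long, standing in the rack's other trough. A bystander: leave it there. Origin: the middle of the solid.
- rack: Wooden storage rack fixed to the bench, 150 x 135 mm board 10 mm thick with two troughs along its own x, centred 42 mm to either side of its origin along its own y. Each trough is 32 mm wide between two lips 5 mm thick; the lips end 23 mm above the bench. Origin: centre of its underside. The bench between rack and jig, about 0.33 to 0.55 m ahead of the robot, is clear.
- jig: Jig screwed to the bench: plywood board 240 x 90 mm, 14 mm thick; fixed end stop at its -x end, sliding jaw, cam lever towards +x. Origin: centre of its underside; own x from stop to cam, z up. Stop face at x = -85 mm, 64 wide, top 38 mm above the bench; jaw face at +39 mm with the lever at 0: 124 mm free. The block lies on the board, length along x, both long sides free for fingers.
- nest (a point): Point on the jig board's upper face, on the jig's centre line, under the middle of the block once it is clamped against the stop: jig x = -30 mm, y = 0, 14 mm above the bench. An unclamped block in the middle of the free space lies about 6 mm from here towards the cam. Axes as the jig's.
- jaw: Sliding wooden jaw of the jig, 20 mm thick, 50 wide, top 37 mm above the bench. The cam drives it along the jig's x towards the stop, through a stiff spring (4.5 N/mm); it pushes the block the last millimetres against the stop. Origin: middle of its underside, 10 mm behind its face. Axes as the jig's.
- cam_lever (a joint): Cam lever angle, rad: 0 open (starts at 0 to 0.3), 2.1 closed. Swings level, clockwise from above as it closes: at 0 it points 1.2 rad counter-clockwise of the jig's +x, at 2.1 0.9 rad clockwise of it. With a block in, the jaw meets it at about 1.1, it takes about 2 N at the grip, centre is near 1.75, beyond it snaps shut. Light friction (0.5 N at the grip) keeps it where left.
- lever_pivot (a point): Pivot of the cam lever, 85 mm from the jig's origin along its +x, 49 mm above the bench (mid-height of the lever). Axes as the jig's.
- lever_grip (a point): Middle of the lever's black handle, 90 mm from the pivot, 49 mm above the bench. The handle is a bar 18 mm wide and 18 tall, from 48 to 118 mm from the pivot, its underside 40 mm above the bench, free all round. Own x points outwards along the lever.
- mug: Bystander: dark mug, 80 mm across, 95 mm tall; origin centre of underside.
- brush_jar: Bystander: white jar, 72 mm across, 100 mm tall, with brushes up to 200 mm tall; origin centre of underside.
- brayer: Bystander: ink roller lying on the bench, 175 mm long, black roller 40 mm across and 80 mm wide; origin under the roller.
- gouge: Bystander: carving gouge with wooden handle lying on the bench, 160 mm long.
- brush: Bystander: paint brush lying on the bench, 190 mm long.
- tray: Bystander: small wooden open tray, 100 x 140 x 30 mm; origin centre of underside.
Things that resemble listed ones, but are neither listed nor needed, are in the scene too. What is shaped like the block but black, purple or red is not meant.

How it is judged:
By the outcome, as a careful person would: the job done as asked, in the order asked, and still so for the second after the job is handed in, with the robot touching nothing.
It also fails if it takes over 72 s, if anything falls off the work surface, if the arm or the gripper's body presses on something with over 40 N, if the wrist force passes 120 N, or if a joint passes its speed limit or range.

### The arm

A 6-joint arm with a two-finger parallel gripper is mounted at the origin on the work surface. World frame = base frame: x ahead of the robot, y to its left, z up, the work surface at z = 0. Lengths are in m, angles in rad, forces in N, time in s.
With the tool pointing down it reaches from about 0.325 to 0.9 m from the base axis. Payload 6.1 kg.
Tool frame: the origin (TCP) lies on the centre line of the jaws, within the pads' length; the fingertips stand 11 mm ahead of it and the grasp point (between the pads) lies 8 mm behind it; x points along the fingers, y is the direction in which the jaws open and shut, and the axes are right-handed (so a half turn about x gives the same grasp; the last joint's range is limited). The gripper opens to 87 mm and grips with 3 to 60 N. Pads are 19 mm wide; open, the fingers measure 117 mm over their backs; the gripper's body (75 mm by 190 mm) begins 51 mm behind the grasp point.
Start: joints at [1.039, 0.22, 1.526, -0, 1.395, -0.126], TCP at [0.247, 0.574, 0.234] pointing down, gripper open.
Joint ranges: [-2.98, 2.98], [-0.91, 2.08], [0.09, 2.57], [-1.24, 4.39], [0.2, 2.65], [-2.68, 2.68]. Speed limits (rad/s): [2.57, 2.57, 3.01, 3.14, 3.14, 3.14].

### API

Orientations are given as a unit quaternion [x, y, z, w].
In Python, from bench import * gives the robot as it stands.
- The arm moves only by the shell command python3 -m inch 'ROWS' [FORCE]. ROWS is JSON, a list of rows, each a list of 3 entries, a list of its own where there are three numbers: the opening, from 0 (shut) to 1 (fully open), then the shift along the tool's x, y, z in cm, then the turn about the tool's x in rad. In form: [[gripper, [tx, ty, tz], roll], ...]. A call has 1 to 20 rows; each row is the pose to reach, as a shift and turn from the pose measured when the call began, along the tool's axes at that moment; what a row does not reach only later rows make up. A row lasts 1/10 s, in which the tool goes at most 50 mm and 8.59 degrees, less where a joint would pass 70% of its speed; a pose out of reach is approached as far as the arm can. A call with a gripper value outside its range is refused whole. The fingers move at their own pace and stop on an object; FORCE is the grip in N (left out, the last holds). Time passes only in rows, so rows that repeat a pose let the fingers close. It gives the time, the measured TCP pose, the force and the opening at its end, in the units of the state.
- get_obs(): the state, without advancing time (a new reading comes with each control period).
- camera(name): name is "side" or "top"; returns (picture, depth): 400x640x3 uint8, red, green, blue; 400x640 float32, m along the optical axis (not along the pixel's ray), 0 where there is no reading.
- camera_model(name): a dict with "mtx" (3x3 intrinsics, pixels), "R" (3x3) and "t" (3): a world point X has camera coordinates R X + t. Camera axes: x right, y down, z forward; pixel columns grow to the right and rows downward; lengths in m; the calibration is good to about 2 mm. A picture is of the moment at which its call begins. camera_model takes no time and is no camera call.
- sign_off(): hands the job in, once; it reports no verdict.
The state is a dict: "clock": time; "joint_positions": joint angles; "qd": joint speeds; "tau": joint torques, N m; "ee_pos": TCP position; "tcp_rot": TCP orientation; "ft_force": force on the tool from outside, world axes, zero at the start; "ft_torque": the same for the moment, N m; "opening": opening from 0.0 (shut) to 1.0 (fully open).
Only numpy, scipy, OpenCV 4.12 (cv2) and the standard library are available. Lean on these libraries where they do the work, as an engineer would, in place of code of your own. Each camera call takes 0.05 s, during which the arm holds its last target. There are 200 camera calls.

## Working session

There is one attempt and no reset: what is moved stays moved. The work goes in short steps, Python scripts to look and compute and a shell command to move; the robot and the scene stay as the last step left them, time stands still between calls to the robot, and variables do not carry over. Pictures are saved under pics/ and viewed, about 8 in all and at most 12, crops included, and the job is handed in when it is done.

```bash
ls; mkdir -p pics
cat > h.py <<'E'
from bench import *
import numpy as np, cv2
from scipy.spatial.transform import Rotation as Ro
def cloud(name):
    im,d=camera(name); m=camera_model(name); K=np.array(m["mtx"]);R=np.array(m["R"]);t=np.array(m["t"])
    v,u=np.mgrid[:d.shape[0],:d.shape[1]]
    c=np.stack([(u-K[0,2])/K[0,0]*d,(v-K[1,2])/K[1,1]*d,d],-1)
    P=(c-t)@R; P[d==0]=np.nan
    return im,P
def save(n,im): cv2.imwrite("pics/"+n,im[...,::-1])
E
python3 - <<'E'
from h import *
im,P=cloud("top"); save("top0.png",im); np.savez("/tmp/top0.npz",im=im,P=P)
im,P=cloud("side"); save("side0.png",im); np.savez("/tmp/side0.npz",im=im,P=P)
for n in("top","side"):
    m=camera_model(n); print(n,-np.array(m["R"]).T@m["t"],np.round(m["R"],2))
o=get_obs();print(o)
print(Ro.from_quat(o["tcp_rot"]).as_matrix().round(3))
E
```

```text
pics
top [ 0.33429993 -0.06156424  1.0833096 ] [[-0.01 -1.    0.03]
 [-0.98 -0.   -0.18]
 [ 0.18 -0.03 -0.98]]
side [-0.07005199 -0.75435429  0.95360719] [[ 0.74 -0.67  0.01]
 [-0.47 -0.52 -0.71]
 [ 0.48  0.53 -0.7 ]]
{'clock': 0.1, 'joint_positions': array([ 1.03888363e+00,  2.21191317e-01,  1.52749360e+00, -2.78914108e-06,
        1.39471298e+00, -1.26087262e-01]), 'qd': array([-4.90216741e-06, -1.14301085e-03, -1.95807549e-03,  3.95273354e-04,
       -1.26787542e-03,  6.72689261e-04]), 'tau': array([ 1.04687602e-03, -4.95948350e+01, -3.88517153e+01,  7.00710132e-02,
        5.15406684e-02, -7.53465770e-05]), 'ee_pos': array([0.24645377, 0.57376256, 0.23252099]), 'tcp_rot': array([ 0.14189382,  0.69280465, -0.14310249,  0.69239406]), 'ft_force': array([-0.03205866,  0.73834289,  0.66733207]), 'ft_torque': array([-0.03648116,  0.00237159,  0.05052226]), 'opening': 0.9971188855020446}
[[-0.001  0.395  0.919]
 [-0.002  0.919 -0.395]
 [-1.    -0.002 -0.   ]]
```

View pics/top0.png

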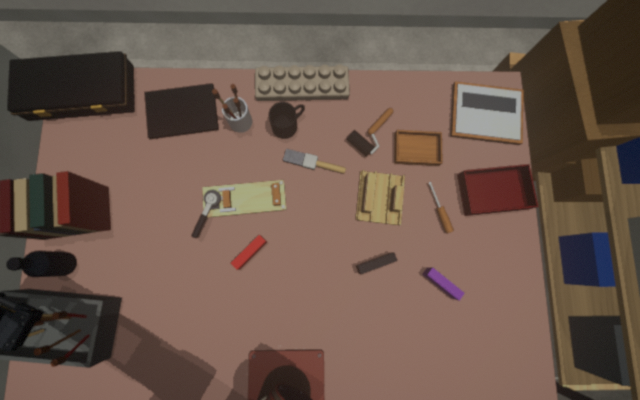

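View pics/side0.png

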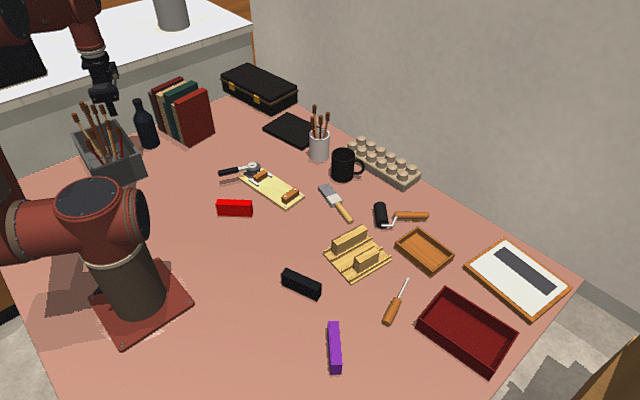

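Top view (up = +x, left = +y): rack at about (381,198) with the long block on its left trough (368,193). The jig spans (205–285,197), with the stop on the right and the cam and lever at (211,198)/(200,225). The red, black and purple decoys lie nearer the robot. I'll measure both parts next.

Run:
```python
from h import *
a=np.load("/tmp/top0.npz");b=np.load("/tmp/side0.npz")
def crop(z,x0,x1,y0,y1,s): return cv2.resize(z["im"][y0:y1,x0:x1],None,fx=s,fy=s,interpolation=cv2.INTER_CUBIC)
A=crop(a,345,415,160,235,4);B=crop(b,310,400,215,290,4);C=crop(a,185,295,165,245,4);
D=crop(b,210,310,155,215,4)
W=np.zeros((640,800,3),np.uint8)
for I,x,y in((A,0,0),(B,400,0),(C,0,310),(D,400,310)):
    I=I[:,:min(I.shape[1],800-x)];h=min(I.shape[0],640-y);W[y:y+h,x:x+I.shape[1]]=I[:h]
save("crops.png",W[:600])
for n,z in(("top",a),("side",b)):
    P=z["P"]
    for nm,(xr,yr) in {"rack":((.3,.55),(-.3,-.1)),"jig":((.3,.55),(-.02,.25))}.items():
        m=(P[...,0]>xr[0])&(P[...,0]<xr[1])&(P[...,1]>yr[0])&(P[...,1]<yr[1])
        for lo,hi in((-.005,.006),(.006,.012),(.012,.018),(.018,.026),(.03,.045),(.045,.056),(.056,.07)):
            q=P[m&(P[...,2]>lo)&(P[...,2]<hi)]
            if len(q)<8: continue
            r=cv2.minAreaRect(q[:,:2].astype(np.float32)*1000)
            print(n,nm,lo,hi,len(q),np.median(q,0).round(4),"rect",np.round(r[0],1),np.round(r[1],1),round(r[2],1))
```

```text
top rack -0.005 0.006 4311 [ 0.4094 -0.1781 -0.0011] rect [ 425.  -201.1] [198.1 249.4] 89.6
top rack 0.006 0.012 521 [ 0.4943 -0.2671  0.0089] rect [ 430.4 -250.6] [ 98.9 238.8] 88.8
top rack 0.012 0.018 69 [ 0.4848 -0.2768  0.0135] rect [ 446.  -249.3] [ 97.1 208.2] 87.4
top rack 0.018 0.026 154 [ 0.4924 -0.2413  0.0216] rect [ 432.  -248.6] [ 90.5 239.4] 86.3
top rack 0.03 0.045 40 [ 0.4845 -0.2208  0.0385] rect [ 425.8 -255.8] [ 94.1 237. ] 83.6
top rack 0.045 0.056 380 [ 0.337  -0.247   0.0508] rect [ 418.8 -257.8] [100.9 228.8] 83.1
top rack 0.056 0.07 216 [ 0.5153 -0.2316  0.0608] rect [ 517.1 -232. ] [26.1 68.2] 82.5
top jig -0.005 0.006 5395 [ 0.3964  0.1056 -0.0015] rect [424.9 115.3] [248.6 270.8] 0.4
top jig 0.006 0.012 546 [0.5092 0.1142 0.0107] rect [435.3 126.9] [226.1 241.3] 0.3
top jig 0.012 0.018 742 [0.5113 0.112  0.0135] rect [461.1 126.6] [177.4 240.5] 0.0
top jig 0.018 0.026 105 [0.4955 0.1652 0.0209] rect [475.2 128.3] [205.6 226.3] 45.3
top jig 0.03 0.045 397 [0.5237 0.1716 0.0373] rect [441.1 135.2] [218.3 235.8] 84.6
top jig 0.045 0.056 617 [0.3958 0.131  0.
[... 666 characters left out ...]
46. ] 84.0
side rack 0.056 0.07 219 [ 0.5113 -0.232   0.0627] rect [ 431.8 -255.6] [ 87.3 235.6] 89.2
side jig -0.005 0.006 2969 [0.398  0.0742 0.0009] rect [424.9 115. ] [249.8 269.9] 0.0
side jig 0.006 0.012 162 [0.482  0.0907 0.0094] rect [433.5 116.3] [250.7 227.4] 87.9
side jig 0.012 0.018 601 [0.5052 0.1116 0.015 ] rect [476.4 104.6] [208.6 228.1] 36.9
side jig 0.018 0.026 261 [0.4982 0.1345 0.021 ] rect [478.4 103.7] [233.7 220.7] 31.1
side jig 0.03 0.045 337 [0.5068 0.1097 0.038 ] rect [446.9 138.1] [210.1 242.1] 78.7
side jig 0.045 0.056 393 [0.3884 0.1241 0.0522] rect [432.2 182.1] [226.4 127.6] 45.1
side jig 0.056 0.07 112 [0.4706 0.226  0.0576] rect [421.6 185.6] [216. 114.] 40.6
```

View pics/crops.png

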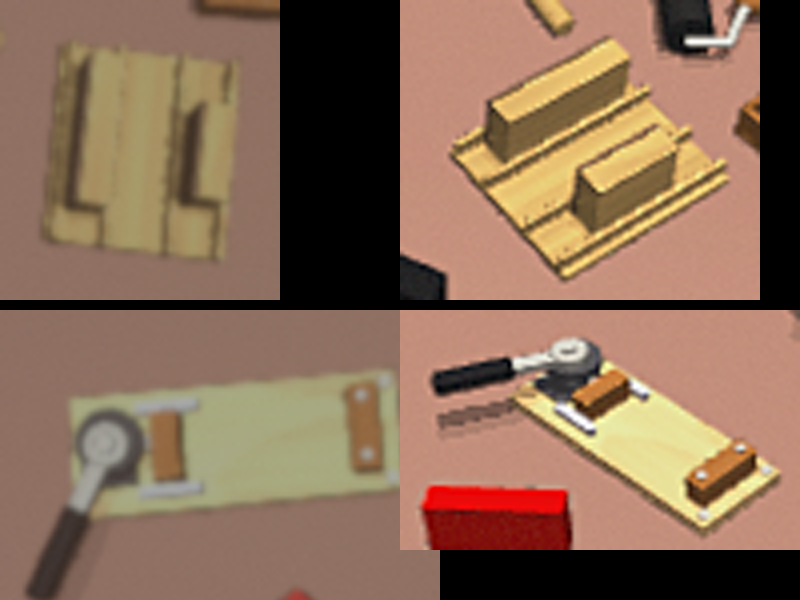

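Crops: the long block is in the rack's +y trough with its -y face plain wood in the side view. The jig's lever is open, the jaw is on the cam side and the stop is at right. Next I'll fit poses and check which face has the lino.

Run:
```python
from h import *
def rect(q): 
    r=cv2.minAreaRect(q[:,:2].astype(np.float32)*1000); bx=cv2.boxPoints(r)
    e=[bx[1]-bx[0],bx[2]-bx[1]]; l=max(e,key=np.linalg.norm); return np.round(r[0],1),np.round(sorted(r[1]),1),round(np.degrees(np.arctan2(l[1],l[0]))%180,1)
for n in("top","side"):
    z=np.load(f"/tmp/{n}0.npz");P=z["P"];im=z["im"].astype(int);x,y,h=P[...,0],P[...,1],P[...,2]
    hsv=cv2.cvtColor(z["im"],cv2.COLOR_RGB2HSV).astype(int)
    for nm,m in {"blocktop":(x>.4)&(x<.62)&(y>-.26)&(y<-.19)&(h>.055)&(h<.07),
     "shorttop":(x>.4)&(x<.62)&(y>-.35)&(y<-.27)&(h>.055)&(h<.07),
     "rackall":(x>.39)&(x<.62)&(y>-.36)&(y<-.15)&(h>.007)&(h<.026),
     "board":(x>.42)&(x<.6)&(y>-.05)&(y<.27)&(h>.009)&(h<.018)&(hsv[...,0]>20)&(hsv[...,0]<40)&(hsv[...,1]>50),
     "stop":(x>.42)&(x<.6)&(y>-.03)&(y<.08)&(h>.033)&(h<.043),
     "jaw":(x>.42)&(x<.6)&(y>.1)&(y<.19)&(h>.033)&(h<.043)&(hsv[...,0]<16)&(hsv[...,1]>110),
     "handle":(x>.35)&(x<.5)&(y>.15)&(y<.35)&(h>.048)&(h<.065)&(im.sum(-1)<150)}.items():
        q=P[m]
        if len(q)>5: print(n,nm,len(q),q.mean(0).round(4),np.percentile(q[:,2],[10,90]).round(3),rect(q),"col",im[m].mean(0).round())
    m=(x>.42)&(x<.6)&(y>-.26)&(y<-.19)&(h>.028)&(h<.052)
    q=P[m]; print(n,"blockside",len(q),q.mean(0).round(4),"col",np.median(im[m],0))
    if n=="top":
        for r in (185,192,199): print(r,[(c,tuple(im[r,c]),round(y[r,c],3),round(h[r,c],3)) for c in range(359,374)])
        print([ (c,tuple(im[190,c]),round(y[190,c],3),round(h[190,c],3)) for c in range(388,402)])
```

```text
top blocktop 355 [ 0.5366 -0.2344  0.0606] [0.058 0.063] (array([ 537.6, -234.7]), array([ 26.2, 109.7]), np.float32(172.6)) col [153. 134.  93.]
top shorttop 230 [ 0.5209 -0.3162  0.0606] [0.058 0.063] (array([ 521.5, -316.9]), array([26.9, 71. ]), np.float32(171.8)) col [151. 132.  92.]
top rackall 1335 [ 0.5277 -0.2709  0.0126] [0.008 0.022] (array([ 534.2, -241.8]), array([149.9, 202. ]), np.float32(83.1)) col [147. 127.  87.]
top board 1493 [0.5268 0.111  0.0126] [0.01  0.015] (array([526.9, 127.4]), array([ 89.6, 238.7]), np.float32(95.6)) col [164. 162. 122.]
top stop 156 [0.5367 0.0328 0.0368] [0.034 0.04 ] (array([535.8,  32.5]), array([21.8, 63.5]), np.float32(6.0)) col [144. 111.  77.]
top jaw 81 [0.5218 0.1741 0.0358] [0.034 0.038] (array([520.9, 174.3]), array([17.4, 45. ]), np.float32(5.9)) col [144. 103.  66.]
top handle 22 [0.4366 0.2376 0.0526] [0.05  0.055] (array([436.5, 237.5]), array([ 4.7, 52.1]), np.float32(156.8)) col [59. 46. 41.]
top blockside 51 [ 0.5272 -0.2242  0.0404] col [79. 63. 47.]
185 [(359, (np.int64(123), np.int64(104), np.int64(74)), np.float64(-
[... 5677 characters left out ...]
0.009 0.024] (array([ 533.9, -241.9]), array([153., 200.]), np.float32(83.2)) col [195. 160.  95.]
side board 646 [0.5255 0.1082 0.0148] [0.013 0.017] (array([528.8, 120.6]), array([ 90.4, 219.2]), np.float32(96.0)) col [233. 224. 152.]
side stop 106 [0.5347 0.033  0.0384] [0.035 0.041] (array([536.6,  34.6]), array([25. , 63.7]), np.float32(6.8)) col [174. 116.  65.]
side jaw 65 [0.5219 0.1754 0.0379] [0.035 0.04 ] (array([521.4, 176.6]), array([22.7, 49.1]), np.float32(4.9)) col [170. 108.  54.]
side handle 96 [0.4414 0.2414 0.0558] [0.051 0.06 ] (array([443., 243.]), array([21.2, 64.3]), np.float32(157.5)) col [28. 29. 31.]
side blockside 192 [ 0.5267 -0.241   0.0401] col [119.  95.  58.]
```

Block and jig fits match the given sizes: block 110×26 at (0.538,-0.234), 82.6° to the lino normal. Jig origin (0.527,0.127), axis 95.8°. The lino is on the +y face, which shows a darker brown edge there. Moving above the rack.

```bash
cat >> h.py <<'E'
def go(x,y,z,yaw=None):
    "shift (cm, tool axes) and roll to reach TCP x,y,z with tool-y at yaw deg"
    o=get_obs(); R=Ro.from_quat(o["tcp_rot"]).as_matrix(); s=R.T@(np.array([x,y,z])-o["ee_pos"])*100
    a=np.degrees(np.arctan2(R[1,1],R[0,1])); r=0 if yaw is None else -np.radians((yaw-a+180)%360-180)
    print("at",np.round(o["ee_pos"],4),"yaw",round(a,2),"tilt",np.round(R[2],3),"shift",np.round(s,2),"roll",round(r,3),"open",round(o["opening"],3),"F",np.round(o["ft_force"],1),"t",o["clock"])
E
python3 -c "
from h import *
go(.5377,-.2338,.20,82.6)"
python3 -m inch '[[0.7,[0,-62.8,58.6],-0.278],[0.7,[0,-62.8,58.6],-0.278],[0.7,[0,-62.8,58.6],-0.278],[0.7,[0,-62.8,58.6],-0.278],[0.7,[0,-62.8,58.6],-0.278],[0.7,[0,-62.8,58.6],-0.278],[0.7,[0,-62.8,58.6],-0.278],[0.7,[0,-62.8,58.6],-0.278],[0.7,[0,-62.8,58.6],-0.278],[0.7,[0,-62.8,58.6],-0.278],[0.7,[0,-62.8,58.6],-0.278],[0.7,[0,-62.8,58.6],-0.278],[0.7,[0,-62.8,58.6],-0.278],[0.7,[0,-62.8,58.6],-0.278],[0.7,[0,-62.8,58.6],-0.278],[0.7,[0,-62.8,58.6],-0.278],[0.7,[0,-62.8,58.6],-0.278],[0.7,[0,-62.8,58.6],-0.278],[0.7,[0,-62.8,58.6],-0.278],[0.7,[0,-62.8,58.6],-0.278]]' 15
python3 -c "
from h import *
go(.5377,-.2338,.040,82.6)"
```

```text
at [0.2465 0.5738 0.2325] yaw 66.75 tilt [-1.    -0.002 -0.   ] shift [  3.35 -62.69  58.64] roll -0.277 open 0.997 F [-0.   0.7  0.7] t 0.1
clock: 2.1
ee_pos: [0.5364, -0.2335, 0.2329]
tcp_rot: [0.045, 0.706, -0.045, 0.705]
ft_force: [-0.5, -0.2, -0.3]
opening: 0.698
at [ 0.5364 -0.2335  0.2329] yaw 82.68 tilt [-1.    -0.    -0.002] shift [ 1.929e+01 -1.000e-02  1.700e-01] roll 0.001 open 0.698 F [-0.5 -0.2 -0.3] t 2.1
```

```bash
python3 -m inch '[[0.7,[4,0,0.1],0],[0.7,[8,0,0.1],0],[0.7,[12,0,0.1],0],[0.7,[15,0,0.1],0],[0.7,[17,0,0.1],0],[0.7,[18.5,0,0.1],0],[0.7,[19.2,0,0.1],0],[0.7,[19.2,0,0.1],0],[0.7,[19.2,0,0.1],0],[0,[19.2,0,0.1],0],[0,[19.2,0,0.1],0],[0,[19.2,0,0.1],0],[0,[19.2,0,0.1],0],[0,[19.2,0,0.1],0],[0,[19.2,0,0.1],0],[0,[19.2,0,0.1],0]]' 15
python3 -c "
from h import *
go(.500,-.09,.13,5.8)"
```

```text
clock: 3.7
ee_pos: [0.537, -0.2337, 0.0409]
tcp_rot: [0.045, 0.706, -0.045, 0.705]
ft_force: [-0.3, -0.4, 0.1]
opening: 0.299
at [ 0.537  -0.2337  0.0409] yaw 82.68 tilt [-1.    -0.001 -0.002] shift [-8.9  13.78 -5.52] roll 1.342 open 0.299 F [-0.3 -0.4  0.1] t 3.7
```

```bash
python3 -m inch '[[0,[-1,0,0],0],[0,[-3,0,0],0],[0,[-6,0,0],0],[0,[-9,0,0],0],[0,[-9,2,-0.8],0.13],[0,[-9,4,-1.6],0.26],[0,[-9,6,-2.4],0.4],[0,[-9,8,-3.2],0.54],[0,[-9,10,-4],0.68],[0,[-9,12,-4.8],0.82],[0,[-9,13.8,-5.5],0.96],[0,[-9,13.8,-5.5],1.1],[0,[-9,13.8,-5.5],1.24],[0,[-9,13.8,-5.5],1.342],[0,[-9,13.8,-5.5],1.342],[0,[-9,13.8,-5.5],1.342]]' 15
python3 - <<'E'
from h import *
go(.500,-.09,.031,5.8)
im,P=cloud("side"); save("s1.png",cv2.resize(im[120:320,220:460],None,fx=2,fy=2))
im2,P2=cloud("top"); save("t1.png",im2)
for n,P in(("s",P),("t",P2)):
    m=(abs(P[...,0]-.5)<.03)&(abs(P[...,1]+.09)<.06)&(P[...,2]>.02)&(P[...,2]<.2); q=P[m]
    print(n,len(q),np.percentile(q[:,2],[1,5,50]).round(4),q[:,:2].min(0),q[:,:2].max(0))
E
```

```text
clock: 5.3
ee_pos: [0.5003, -0.0898, 0.1313]
tcp_rot: [0.473, 0.526, -0.474, 0.525]
ft_force: [-0.7, 0.2, -1.0]
opening: 0.298
at [ 0.5003 -0.0898  0.1313] yaw 5.95 tilt [-1.    -0.002  0.   ] shift [ 1.003e+01 -1.000e-02  1.000e-02] roll 0.003 open 0.298 F [-0.7  0.2 -1. ] t 5.3
s 499 [0.103  0.1062 0.1428] [ 0.47108515 -0.14673391] [ 0.52732676 -0.06063699]
t 90 [0.1039 0.1133 0.1507] [ 0.48179729 -0.14331355] [ 0.50967197 -0.03782748]
```

View pics/s1.png

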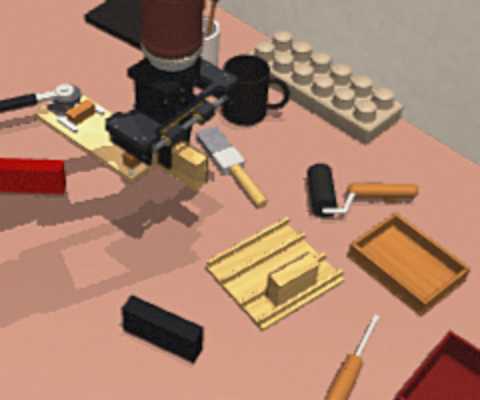

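The side view shows the block level in the gripper at (190,165), with the short block still in the rack. Setting it down.

```bash
python3 -m inch '[[0,[3,0,0],0],[0,[6,0,0],0],[0,[8,0,0],0],[0,[9,0,0],0],[0,[9.5,0,0],0],[0,[9.7,0,0],0],[0,[9.9,0,0],0],[0,[10,0,0],0],[0,[10.03,0,0],0],[0,[10.03,0,0],0]]' 15
python3 -c "
from h import *
go(.500,-.09,.031,5.8)"
```

```text
clock: 6.4
ee_pos: [0.5004, -0.09, 0.0313]
tcp_rot: [0.473, 0.525, -0.474, 0.525]
ft_force: [-0.1, 0.2, -0.3]
opening: 0.296
at [ 0.5004 -0.09    0.0313] yaw 5.91 tilt [-1.    -0.001  0.   ] shift [ 0.03 -0.04 -0.  ] roll 0.002 open 0.296 F [-0.1  0.2 -0.3] t 6.4
```

```bash
python3 -m inch '[[0,[0.05,0,0],0],[0,[0.08,0,0],0],[0,[0.08,0,0],0],[0.4,[0.08,0,0],0],[0.4,[0.08,0,0],0],[0.9,[0.08,0,0],0],[0.9,[0.08,0,0],0],[0.9,[0.08,0,0],0],[0.9,[0.08,0,0],0]]' 15
python3 - <<'E'
from h import *
go(.500,-.09,.051,5.8)
for n in("side","top"):
    im,P=cloud(n)
    m=(abs(P[...,0]-.5)<.03)&(abs(P[...,1]+.09)<.065)&(P[...,2]>.02)&(P[...,2]<.06); q=P[m]
    print(n,len(q),np.percentile(q[:,2],[1,50,90,99]).round(4),q[:,:2].min(0),q[:,:2].max(0))
E
```

```text
clock: 7.3
ee_pos: [0.5003, -0.09, 0.0305]
tcp_rot: [0.473, 0.525, -0.474, 0.525]
ft_force: [-0.2, -0.5, -0.5]
opening: 0.678
at [ 0.5003 -0.09    0.0305] yaw 5.91 tilt [-1.    -0.001  0.   ] shift [-2.05 -0.04 -0.  ] roll 0.002 open 0.678 F [-0.2 -0.5 -0.5] t 7.3
side 267 [0.0214 0.0474 0.0537 0.0569] [ 0.47108904 -0.14638475] [ 0.52999258 -0.07279544]
top 72 [0.0209 0.0499 0.0523 0.0543] [ 0.48299171 -0.14365017] [ 0.50873001 -0.0382448 ]
```

```bash
python3 -m inch '[[0.9,[-1,0,0],0],[0.9,[-2.2,0,0],0],[0.9,[-2.2,0,0],0],[0.9,[-2.2,-1,0],0],[0.9,[-2.2,-2,0],0],[0.9,[-2.2,-2.4,0],0],[0.9,[-2.2,-2.8,0],0],[0.9,[-2.2,-3.2,0],0],[0.9,[-2.2,-3.6,0],0],[0.9,[-2.2,-4,0],0],[0.9,[-2.2,-4.4,0],0],[0.9,[-2.2,-4.8,0],0],[0.9,[-2.2,-5.2,0],0],[0.9,[-2.2,-5.6,0],0],[0.9,[-2.2,-6,0],0],[0.9,[-2.2,-6,0],0],[0.9,[-5,-6,0],0],[0.9,[-9,-6,0],0]]' 15
python3 - <<'E'
from h import *
go(.46,-.09,.13,5.8)
for n in("side","top"):
    im,P=cloud(n); save(n+"2.png",im)
    m=(abs(P[...,0]-.46)<.08)&(abs(P[...,1]+.09)<.09)&(P[...,2]>.018)&(P[...,2]<.06); q=P[m]
    r=cv2.minAreaRect(q[:,:2].astype(np.float32)*1000)
    print(n,len(q),np.percentile(q[:,2],[1,50,90,99]).round(4),r,np.median(im[m],0))
a=cv2.resize(cv2.imread("pics/top2.png")[150:300,250:450],None,fx=2,fy=2);b=cv2.resize(cv2.imread("pics/side2.png")[140:290,200:400],None,fx=2,fy=2)
cv2.imwrite("pics/tip.png",np.hstack([a,b]))
E
```

```text
clock: 9.2
ee_pos: [0.4386, -0.0953, 0.1191]
tcp_rot: [0.473, 0.527, -0.475, 0.523]
ft_force: [0.2, -1.0, 1.5]
opening: 0.902
at [ 0.4386 -0.0953  0.1191] yaw 5.9 tilt [-1.    -0.006 -0.002] shift [-1.1   2.17 -0.31] roll 0.002 open 0.902 F [ 0.2 -1.   1.5] t 9.2
side 543 [0.0184 0.0267 0.0293 0.0309] ((461.9215393066406, -93.34310913085938), (55.99254608154297, 114.9897689819336), 5.3495049476623535) [123.  95.  68.]
top 94 [0.0197 0.0246 0.0272 0.0277] ((451.87353515625, -51.994483947753906), (41.599727630615234, 20.575448989868164), 5.859869003295898) [94. 75. 60.]
```

View pics/tip.png

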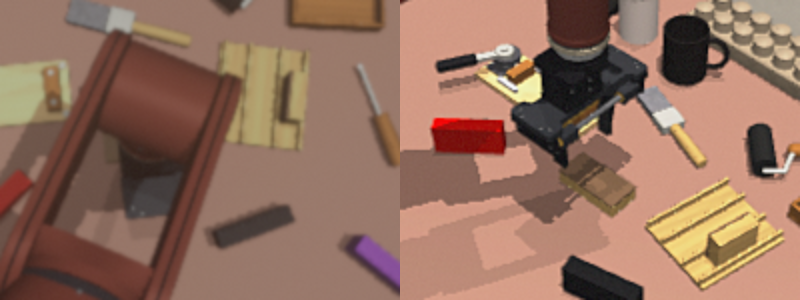

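The block fell flat at (0.462,-0.093), with its top at 26 mm and the brown lino up (side view at 600,190). It is released and free. Regrasping across the width.

```bash
python3 -c "
from h import *
go(.4617,-.0936,.016,5.8)"
python3 -m inch '[[0.9,[-1,2.3,0],0],[0.9,[-1,2.3,0],0],[0.9,[-1,2.3,0],0]]' 15
python3 -c "
from h import *
go(.4617,-.0936,.016,5.8)"
```

```text
at [ 0.4446 -0.0976  0.1259] yaw 5.91 tilt [-1.     0.007  0.005] shift [11.    1.66 -0.27] roll 0.002 open 0.899 F [ 1.5 -0.7  0.9] t 9.3
clock: 9.6
ee_pos: [0.4671, -0.0951, 0.1356]
tcp_rot: [0.474, 0.522, -0.473, 0.528]
ft_force: [-0.6, 1.0, -0.3]
opening: 0.901
at [ 0.4671 -0.0951  0.1356] yaw 5.95 tilt [-1.     0.007  0.005] shift [11.95 -0.6  -0.26] roll 0.003 open 0.901 F [-0.6  1.  -0.3] t 9.6
```

```bash
python3 -m inch '[[0.9,[3,-0.6,-0.26],0],[0.9,[6,-0.6,-0.26],0],[0.9,[9,-0.6,-0.26],0],[0.9,[10.5,-0.6,-0.26],0],[0.9,[11.5,-0.6,-0.26],0],[0.9,[11.9,-0.6,-0.26],0],[0.9,[11.9,-0.6,-0.26],0],[0.9,[11.9,-0.6,-0.26],0],[0,[11.9,-0.6,-0.26],0],[0,[11.9,-0.6,-0.26],0],[0,[11.9,-0.6,-0.26],0],[0,[11.9,-0.6,-0.26],0],[0,[11.9,-0.6,-0.26],0],[0,[11.9,-0.6,-0.26],0]]' 15
python3 -c "
from h import *
go(.5293,.1043,.1,5.8)"
```

```text
clock: 11.0
ee_pos: [0.4619, -0.0936, 0.0168]
tcp_rot: [0.474, 0.522, -0.473, 0.528]
ft_force: [-1.2, 0.6, 2.9]
opening: 0.596
at [ 0.4619 -0.0936  0.0168] yaw 5.95 tilt [-1.     0.007  0.005] shift [ -8.36   8.81 -18.95] roll 0.003 open 0.596 F [-1.2  0.6  2.9] t 11.0
```

```bash
python3 -m inch '[[0,[-1,0,0],0],[0,[-3,0,0],0],[0,[-6,0,0],0],[0,[-8.4,0,0],0],[0,[-8.4,2,-4],0.003],[0,[-8.4,4,-8],0.003],[0,[-8.4,6,-12],0.003],[0,[-8.4,7.5,-16],0.003],[0,[-8.4,8.8,-19],0.003],[0,[-8.4,8.8,-19],0.003],[0,[-8.4,8.8,-19],0.003],[0,[-8.4,8.8,-19],0.003],[0,[-8.4,8.8,-19],0.003],[0,[-8.4,8.8,-19],0.003]]' 15
python3 - <<'E'
from h import *
go(.5293,.1043,.030,5.8)
for n in("side","top"):
    im,P=cloud(n); save(n+"3.png",im)
    xj=np.array([-.101,.995]);yj=np.array([-.995,-.101])
    d=P[...,:2]-np.array([.527,.1272]); a=d@xj;b=d@yj;h=P[...,2]
    hsv=cv2.cvtColor(im,cv2.COLOR_RGB2HSV)
    m=(abs(a)<.13)&(abs(b)<.045)&(h>.075)&(h<.118)&(hsv[...,1]>60)
    q=P[m]; print(n,len(q)); 
    if len(q): print("x_j",np.percentile(a[m],[0,1,99,100]).round(4),"y_j",np.percentile(b[m],[1,99]).round(4),"z",np.percentile(h[m],[1,50,99]).round(4))
v=[cv2.resize(cv2.imread("pics/top3.png")[130:280,180:380],None,fx=2,fy=2),cv2.resize(cv2.imread("pics/side3.png")[100:250,190:390],None,fx=2,fy=2)]
cv2.imwrite("pics/over.png",np.hstack(v))
E
```

```text
clock: 12.4
ee_pos: [0.529, 0.1038, 0.1005]
tcp_rot: [0.475, 0.521, -0.474, 0.527]
ft_force: [0.0, 0.5, -1.2]
opening: 0.598
at [0.529  0.1038 0.1005] yaw 5.69 tilt [-1.     0.007  0.005] shift [ 7.05 -0.01 -0.08] roll -0.002 open 0.598 F [ 0.   0.5 -1.2] t 12.4
side 407
x_j [-0.0802 -0.0798  0.0058  0.0082] y_j [-0.0328  0.0352] z [0.0856 0.1094 0.1159]
top 243
x_j [-0.0807 -0.0807 -0.0501 -0.0495] y_j [-0.0251  0.0264] z [0.0858 0.108  0.1121]
```

View pics/over.png

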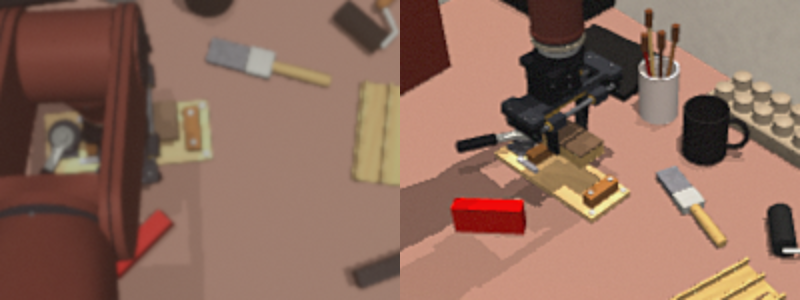

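The block is held level over the jig, centred within 1 mm across it, with its stop end 4.5 mm clear of the stop face. I'll shift it about 2 mm toward the cam and lower it.

```bash
python3 -m inch '[[0,[0,0,-0.25],0],[0,[0,0,-0.25],0],[0,[2,0,-0.25],0],[0,[4,0,-0.25],0],[0,[5,0,-0.25],0],[0,[5.8,0,-0.25],0],[0,[6.3,0,-0.25],0],[0,[6.6,0,-0.25],0],[0,[6.8,0,-0.25],0],[0,[6.9,0,-0.25],0],[0,[6.95,0,-0.25],0],[0,[6.95,0,-0.25],0]]' 15
python3 -c "
from h import *
go(.5291,.1063,.0308,5.8)"
```

```text
clock: 13.7
ee_pos: [0.5296, 0.1063, 0.0313]
tcp_rot: [0.475, 0.521, -0.474, 0.527]
ft_force: [1.3, -0.1, -1.2]
opening: 0.594
at [0.5296 0.1063 0.0313] yaw 5.7 tilt [-1.     0.007  0.005] shift [ 0.05 -0.05 -0.01] roll -0.002 open 0.594 F [ 1.3 -0.1 -1.2] t 13.7
```

```bash
python3 -m inch '[[0,[0.05,0,0],0],[0,[0.09,0,0],0],[0,[0.09,0,0],0],[0.63,[0.09,0,0],0],[0.63,[0.09,0,0],0],[0.85,[0.09,0,0],0],[0.85,[0.09,0,0],0],[0.85,[0.09,0,0],0],[0.85,[-1,0,0],0],[0.85,[-4,0,0],0],[0.85,[-8,0,0],0],[0.85,[-12,0,0],0],[0.85,[-12,-3,-4],0],[0.85,[-12,-6,-8],0],[0.85,[-12,-8,-12],0],[0.85,[-12,-9,-15],0],[0.85,[-12,-9,-15],0],[0.85,[-12,-9,-15],0],[0.85,[-12,-9,-15],0]]' 15
python3 - <<'E'
from h import *
go(.43,.245,.15)
for n in("side","top"):
    im,P=cloud(n); save(n+"4.png",im)
    xj=np.array([-.101,.995]);yj=np.array([-.995,-.101])
    d=P[...,:2]-np.array([.527,.1272]); a=d@xj;b=d@yj;h=P[...,2]
    hsv=cv2.cvtColor(im,cv2.COLOR_RGB2HSV)
    m=(a>-.084)&(a<.037)&(abs(b)<.045)&(h>.034)&(h<.05)
    q=np.c_[a[m],b[m]]*1000
    if len(q)>5: print(n,len(q),cv2.minAreaRect(q.astype(np.float32)),"z",np.percentile(h[m],[1,50,99]).round(4),np.median(im[m],0))
    m=(P[...,0]>.35)&(P[...,0]<.5)&(P[...,1]>.2)&(P[...,1]<.35)&(h>.045)&(h<.062)&(im.astype(int).sum(-1)<150)
    if m.sum()>5:
        c=P[m].mean(0); v=c[:2]-[.5184,.2118]; print("handle",m.sum(),c,np.degrees(np.arctan2(v[1],v[0])))
v=[cv2.resize(cv2.imread("pics/top4.png")[130:280,180:380],None,fx=2,fy=2),cv2.resize(cv2.imread("pics/side4.png")[100:250,190:390],None,fx=2,fy=2)]
cv2.imwrite("pics/laid.png",np.hstack(v))
E
```

```text
clock: 15.6
ee_pos: [0.4248, 0.2465, 0.1503]
tcp_rot: [0.475, 0.521, -0.474, 0.527]
ft_force: [-0.1, 0.0, -0.1]
opening: 0.852
at [0.4248 0.2465 0.1503] yaw 5.68 tilt [-1.     0.008  0.005] shift [0.04 0.51 0.2 ] roll 0 open 0.852 F [-0.1  0.  -0.1] t 15.6
side 403 ((-23.70508575439453, -0.8791694641113281), (118.98672485351562, 61.78677749633789), 0.9961265325546265) z [0.0348 0.0408 0.0454] [142. 108.  80.]
handle 111 [0.44171452 0.24119923 0.05485171] 159.0244668638004
top 682 ((-23.48695945739746, -1.2399311065673828), (52.86503601074219, 110.15548706054688), 89.66764831542969) z [0.0346 0.0384 0.0425] [130. 106.  85.]
handle 103 [0.43594051 0.24273635 0.05482932] 159.4354009628457
```

View pics/laid.png

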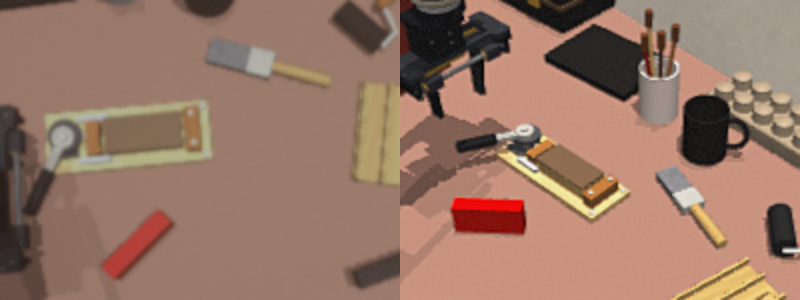

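Top view: the block lies squarely in the jig with the lino up, at jig x −23.5, y −1.2 mm, 0.3°. The lever is at about 0.09 rad. Before the swing I'll check how close the brush jar comes to the gripper's body.

Run:
```python
from h import *
a=np.load("/tmp/top0.npz")["P"].reshape(-1,3);b=np.load("/tmp/side0.npz")["P"].reshape(-1,3)
P=np.vstack([a,b]);P=P[(P[:,0]>.45)&(P[:,0]<.8)&(P[:,1]>-.02)&(P[:,1]<.42)]
for lo,hi in((.03,.07),(.07,.105),(.105,.15),(.15,.25)):
    q=P[(P[:,2]>lo)&(P[:,2]<hi)]; q=q[q[:,0]>.56]
    if len(q): print(lo,len(q),q[:,:2].min(0).round(3),q[:,:2].max(0).round(3),np.median(q,0).round(3))
q=P[(P[:,2]>.085)&(P[:,0]>.5)]
piv=np.array([.5184,.2118])
for ph in(159,130,100,80,64,50,42):
    u=np.array([np.cos(np.radians(ph)),np.sin(np.radians(ph))]);c=piv+.085*u
    r=[]
    for off in(0,20,40,60,90):
        t=np.radians(ph-90+off);ty=np.array([np.cos(t),np.sin(t)]);tz=np.array([-ty[1],ty[0]])
        d=q[:,:2]-c;A=np.abs(d@ty)-.095;B=np.abs(d@tz)-.0375
        r.append(round(float(np.min(np.hypot(np.maximum(A,0),np.maximum(B,0)))),3))
    print(ph,c.round(3),r)
```

```text
0.03 929 [ 0.56 -0.02] [0.8   0.182] [0.744 0.043 0.051]
0.07 1032 [ 0.712 -0.02 ] [0.8   0.187] [0.756 0.053 0.088]
0.105 163 [0.736 0.126] [0.796 0.178] [0.757 0.152 0.129]
0.15 367 [0.733 0.119] [0.8   0.186] [0.764 0.151 0.175]
159 [0.439 0.242] [0.268, 0.257, 0.228, 0.208, 0.21]
130 [0.464 0.277] [0.227, 0.255, 0.249, 0.218, 0.193]
100 [0.504 0.296] [0.172, 0.195, 0.224, 0.226, 0.183]
80 [0.533 0.296] [0.139, 0.15, 0.175, 0.201, 0.184]
64 [0.556 0.288] [0.122, 0.117, 0.133, 0.162, 0.179]
50 [0.573 0.277] [0.101, 0.098, 0.1, 0.121, 0.159]
42 [0.582 0.269] [0.085, 0.09, 0.084, 0.099, 0.141]
```

```bash
python3 -c "
from h import *
go(.439,.242,.15,69.2)"
python3 -m inch '[[0.5,[0,1.4,0.6],-0.14],[0.5,[0,1.4,0.6],-0.28],[0.5,[0,1.4,0.6],-0.42],[0.5,[0,1.4,0.6],-0.56],[0.5,[0,1.4,0.6],-0.7],[0.5,[0,1.4,0.6],-0.84],[0.5,[0,1.4,0.6],-0.98],[0.5,[0,1.4,0.6],-1.108],[0.5,[0,1.4,0.6],-1.108],[0.5,[0,1.4,0.6],-1.108],[0.5,[0,1.4,0.6],-1.108],[0.5,[0,1.4,0.6],-1.108]]' 15
python3 - <<'E'
from h import *
go(.439,.242,.050,69.2)
o=get_obs()["joint_positions"];print(o.round(2))
E
```

```text
at [0.4249 0.2461 0.1501] yaw 5.62 tilt [-1.     0.008  0.005] shift [0.02 1.37 0.55] roll -1.11 open 0.85 F [ 0.6 -0.5 -0.6] t 15.7
clock: 16.9
ee_pos: [0.4395, 0.2413, 0.1502]
tcp_rot: [0.128, 0.692, -0.13, 0.698]
ft_force: [0.6, 0.3, 0.1]
opening: 0.5
at [0.4395 0.2413 0.1502] yaw 68.99 tilt [-1.    -0.001  0.009] shift [10.02  0.06 -0.16] roll -0.004 open 0.5 F [0.6 0.3 0.1] t 16.9
[ 0.35 -0.    1.93 -0.01  1.21 -0.85]
```

```bash
python3 -m inch '[[0.5,[3,0.05,-0.1],0],[0.5,[6,0.05,-0.1],0],[0.5,[8,0.05,-0.1],0],[0.5,[9,0.05,-0.1],0],[0.5,[9.6,0.05,-0.1],0],[0.5,[10,0.05,-0.1],0],[0.5,[10,0.05,-0.1],0],[0.3,[10,0.05,-0.1],0],[0.3,[10,0.05,-0.1],0],[0.3,[10,0.05,-0.1],0],[0.3,[10,0.05,-0.1],0]]' 10
cat >> h.py <<'E'
def arc(phis,piv=(.5184,.2118),r=.085,z=.050):
    o=get_obs(); R=Ro.from_quat(o["tcp_rot"]).as_matrix();a=np.degrees(np.arctan2(R[1,1],R[0,1]))
    print("at",o["ee_pos"].round(4),round(a,1),"F",o["ft_force"].round(1),"open",round(o["opening"],3),"t",o["clock"])
    for p in phis:
        t=np.radians(p); s=R.T@(np.array([piv[0]+r*np.cos(t),piv[1]+r*np.sin(t),z])-o["ee_pos"])*100
        print(p,np.round(s,2),round(-np.radians(p-90-a),2))
E
python3 -c "
from h import *
arc(range(156,90,-6))"
```

```text
clock: 18.0
ee_pos: [0.4397, 0.2419, 0.0506]
tcp_rot: [0.128, 0.692, -0.13, 0.698]
ft_force: [1.1, 0.0, -0.2]
opening: 0.315
at [0.4397 0.2419 0.0506] 69.0 F [ 1.1  0.  -0.2] open 0.315 t 18.0
156 [ 0.05  0.46 -0.07] 0.05
150 [0.05 1.34 0.03] 0.16
144 [0.06 2.21 0.21] 0.26
138 [0.06 3.06 0.49] 0.37
132 [0.06 3.87 0.85] 0.47
126 [0.06 4.64 1.29] 0.58
120 [0.07 5.36 1.82] 0.68
114 [0.07 6.02 2.41] 0.79
108 [0.08 6.62 3.07] 0.89
102 [0.09 7.14 3.79] 0.99
96 [0.09 7.59 4.56] 1.1
```

```bash
python3 -m inch '[[0.3,[0,0.5,-0.05],0.05],[0.3,[0,1.3,0.05],0.16],[0.3,[0,2.2,0.2],0.26],[0.3,[0,3.05,0.5],0.37],[0.3,[0,3.85,0.85],0.47],[0.3,[0,4.65,1.3],0.58],[0.3,[0,5.35,1.8],0.68],[0.3,[0,6,2.4],0.79],[0.3,[0,6.6,3.05],0.89],[0.3,[0,7.15,3.8],0.99],[0.3,[0,7.6,4.55],1.1],[0.3,[0,7.6,4.55],1.1]]' 10
python3 - <<'E'
from h import *
arc(range(90,36,-5))
im,P=cloud("side"); save("s5.png",im)
xj=np.array([-.101,.995]);yj=np.array([-.995,-.101])
d=P[...,:2]-np.array([.527,.1272]); a=d@xj;b=d@yj;h=P[...,2]
m=(a>-.12)&(a<.07)&(abs(b)<.04)&(h>.03)&(h<.05)
cv2.imwrite("pics/mid.png",cv2.resize(cv2.imread("pics/s5.png")[100:250,190:390],None,fx=2,fy=2))
E
```

```text
clock: 19.2
ee_pos: [0.5098, 0.2966, 0.0508]
tcp_rot: [0.475, 0.522, -0.473, 0.528]
ft_force: [-0.9, 0.9, 0.3]
opening: 0.299
at [0.5098 0.2966 0.0508] 5.9 F [-0.9  0.9  0.3] open 0.299 t 19.2
90 [0.09 0.86 0.07] 0.1
85 [0.09 1.59 0.18] 0.19
80 [0.1  2.31 0.35] 0.28
75 [0.11 3.01 0.59] 0.36
70 [0.11 3.69 0.88] 0.45
65 [0.12 4.35 1.23] 0.54
60 [0.13 4.97 1.64] 0.63
55 [0.13 5.55 2.1 ] 0.71
50 [0.14 6.09 2.61] 0.8
45 [0.15 6.58 3.17] 0.89
40 [0.15 7.02 3.76] 0.98
```

View pics/mid.png

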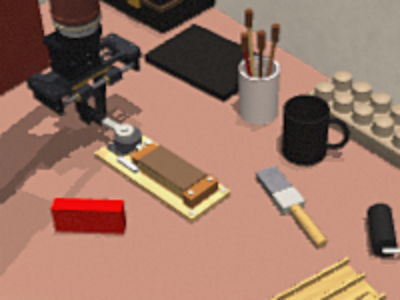

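The lever is between the fingers and following, and the block is still square in the jig. Continuing the swing.

```bash
python3 -m inch '[[0.3,[0.1,0.85,0.05],0.1],[0.3,[0.1,1.6,0.2],0.19],[0.3,[0.1,2.3,0.35],0.28],[0.3,[0.1,3,0.6],0.36],[0.3,[0.1,3.7,0.9],0.45],[0.3,[0.1,4.35,1.25],0.54],[0.3,[0.1,4.95,1.65],0.63],[0.3,[0.1,5.55,2.1],0.71],[0.3,[0.1,6.1,2.6],0.8],[0.3,[0.1,6.6,3.15],0.89],[0.3,[0.1,7,3.75],0.98],[0.3,[0.1,7,3.75],0.98],[0.3,[0.1,7,3.75],0.98]]' 10
python3 -c "
from h import *
arc([44,40,38])"
```

```text
clock: 20.55
ee_pos: [0.5807, 0.2683, 0.0503]
tcp_rot: [0.665, 0.241, -0.663, 0.244]
ft_force: [-6.2, 6.7, 2.3]
opening: 0.304
at [0.5807 0.2683 0.0503] -49.9 F [-6.2  6.7  2.3] open 0.304 t 20.55
44 [ 0.03 -0.27 -0.07] -0.07
40 [ 0.04  0.33 -0.09] 0.0
38 [ 0.04  0.62 -0.08] 0.04
```

About 9 N of resistance suggests the lever is at its closed stop. Opening, rising clear and checking.

```bash
python3 -m inch '[[0.3,[0,-0.3,0],0],[0.6,[0,-0.3,0],0],[0.6,[0,-0.3,0],0],[0.6,[0,-0.3,0],0],[0.6,[-2,-0.3,0],0],[0.6,[-6,-0.3,0],0],[0.6,[-10,-0.3,0],0],[0.6,[-14,-0.3,0],0],[0.6,[-15,-3,-4],0],[0.6,[-15,-6,-8],0],[0.6,[-15,-9,-12],0],[0.6,[-15,-12,-12],0],[0.6,[-15,-14,-12],0],[0.6,[-15,-14,-12],0],[0.6,[-15,-14,-12],0]]' 10
python3 - <<'E'
from h import *
arc([])
piv=np.array([.5184,.2118])
for n in("side","top"):
    im,P=cloud(n); save(n+"6.png",im)
    xj=np.array([-.101,.995]);yj=np.array([-.995,-.101])
    d=P[...,:2]-np.array([.527,.1272]); a=d@xj;b=d@yj;h=P[...,2]
    hsv=cv2.cvtColor(im,cv2.COLOR_RGB2HSV)
    lino=(a>-.1)&(a<.05)&(abs(b)<.04)&(h>.034)&(h<.05)&(hsv[...,1]<125)&(hsv[...,1]>50)
    q=np.c_[a[lino],b[lino]]*1000
    if len(q)>5: print(n,len(q),cv2.minAreaRect(q.astype(np.float32)),np.percentile(q[:,0],[1,50,99]),"z",np.percentile(h[lino],[1,50,99]).round(4))
    e=P[...,:2]-piv; rr=np.hypot(e[...,0],e[...,1])
    m=(rr>.045)&(rr<.12)&(h>.043)&(h<.065)&(im.astype(int).sum(-1)<150)
    if m.sum()>5:
        v=e[m].mean(0);f=np.degrees(np.arctan2(v[1],v[0]));print("handle",m.sum(),f,"lever rad",np.radians(164.55-f))
    for nm,k in {"long?":(-.26,-.19),"short":(-.35,-.27)}.items():
        m=(P[...,0]>.4)&(P[...,0]<.62)&(P[...,1]>k[0])&(P[...,1]<k[1])&(h>.055)&(h<.07)
        if m.sum()>5: print(nm,m.sum(),P[m].mean(0).round(4))
v=[cv2.resize(cv2.imread("pics/top6.png")[80:280,160:460],None,fx=1.33,fy=1.33),cv2.resize(cv2.imread("pics/side6.png")[100:300,180:480],None,fx=1.33,fy=1.33)]
cv2.imwrite("pics/end.png",np.hstack(v))
E
```

```text
clock: 22.05
ee_pos: [0.5817, 0.4524, 0.2007]
tcp_rot: [0.666, 0.241, -0.663, 0.244]
ft_force: [0.2, -0.4, 0.3]
opening: 0.6
at [0.5817 0.4524 0.2007] -49.8 F [ 0.2 -0.4  0.3] open 0.6 t 22.05
side 372 ((-22.096683502197266, -1.3424625396728516), (59.98451232910156, 142.96957397460938), 89.82746124267578) [-90.60907333 -30.3109477   28.76813788] z [0.0362 0.041  0.045 ]
handle 50 43.078163496680425 lever rad 2.120083495427163
short 232 [ 0.5188 -0.3158  0.0624]
top 738 ((-26.453510284423828, -2.8589935302734375), (56.50098419189453, 144.19744873046875), 89.31410217285156) [-95.94266123 -30.42347056  43.72077899] z [0.0345 0.0385 0.0429]
handle 27 43.98570047856806 lever rad 2.1042439870096112
short 230 [ 0.5207 -0.3163  0.0606]
```

View pics/end.png

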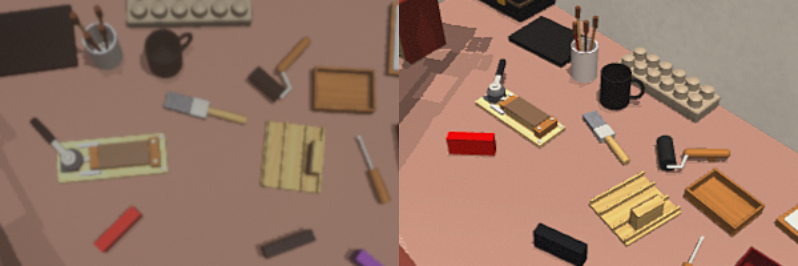

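The lever reads 2.10–2.12 rad (closed) and the block's median jig x is −30.4 mm, at the nest. The lino is up and the jaw and stop are tight at both ends. The short block and the bystanders in view look undisturbed, and the robot is clear.

```bash
python3 -c "
from bench import *
print(sign_off())"
```

```text
the job is handed in; nothing more can be done
None
```

The long lino block is clamped in the jig with its lino face up, and I have handed the job in at about 22 s of the 72 s allowed.

**What I did:**
- I lifted the block out of the rack across its thickness and stood it on the bench.
- I let go and tipped it over so it lay lino up.
- I took it again across its width and laid it in the open jig, about 0.3° off square and 1 mm off centre.
- I let go and swung the cam lever shut.

**Last checks:**
- **Lever:** it reads 2.10 rad in one camera and 2.12 rad in the other, against 2.1 for closed.
- **Block:** its middle is at about jig x = −30.4 mm, against −30 mm for the nest, and its top is about 40 mm above the bench.
- **Short block:** it is still in its trough, within about 1 mm of where it started.
- **Robot:** it is clear of everything, about 0.2 m up, with no contact force.

**What did not check cleanly:**
- The final outline fit (about 143 × 58 mm) also took in the jaw and stop. The block's last position therefore rests on the middle of those points and on the pictures.
- The other bystanders were compared by eye only.
- The tool was tilted by about 0.5° while it placed the block, which did not show in the result.

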